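Feel a linear slide for its tight place

TASK

Check the linear slide on the bench by hand: take the carriage by its upright post and run it gently all the way up against the rubber bumpers at the handwheel end, then all the way against the bumpers at the plain end, feeling for the one place where it drags. Then bring the carriage back, leave it standing right in the middle of that tight place and let go of it, without ramming the bumpers and without disturbing the other things on the bench.

Things in the scene. Friction and masses are not known exactly. Their poses are not given: they have to be found in the camera images.
- slide_bed: grey bed of the linear slide, 130 x 360 mm (its x and y), 30 mm high, fixed, with two 16 mm rods and end plates 70 mm high. Origin: centre of its underside, at bench height. Its y axis is the travel and points to the handwheel end (wheel 84 mm across, 194 mm out, crank to 241 mm); the -y end is plain. Yaw within 0.5 rad of the world's. The screw is disengaged: the carriage runs free.
- carriage: aluminium plate, 120 mm across the slide, 80 mm along it, 26 mm thick. Origin: centre of its underside, 40 mm above the bench. Slides only along the bed's y: origin at y = +95 or -95 mm when it just meets the bumpers. 0.8 kg; about 2 N of drag, rising to about 8 to 10 N over some 15 mm of travel in the tight place.
- post_grip (a point): grip point on the axis of the upright round steel post, 30 mm in diameter, on the middle of the carriage plate; 100 mm above the bench. The post's plain part runs from 72 mm to its top at 121 mm above the bench; the plate's top is at 66 mm.
- bumper_wheel: pair of round-ended rubber bumpers, 16 mm across, on the handwheel end plate; their tips are at y = +135 mm in the bed's frame and 50 mm up. Soft: about 8 N per mm together. Origin: the bed's origin.
- bumper_plain: the same pair of bumpers at the plain end, tips at y = -135 mm in the bed's frame. Origin: the bed's origin.
- gib: flat steel guide strip, 26 x 320 x 5 mm, on the bed under the carriage. Origin: centre of its underside. The one tight place, unseen, is met with the carriage's origin somewhere between y = -55 and +55 mm on the bed: there alone the carriage presses on the strip (12 N at the middle, nothing 11 mm to either side). Drag is greatest some 3 to 6 mm before the middle, from either side.
- oil_bottle: blue plastic bottle standing beyond the slide, 52 mm in diameter, 130 mm high. Origin: centre of its underside. Bystander.
- wrench: steel wrench lying in front of the slide. Bystander.
- brush: brush lying beyond the slide. Bystander.
- bearing: steel bearing ring, 52 mm across, 15 mm high, lying in front of the slide. Bystander.
- parallel: steel block 30 x 120 x 20 mm lying flat. Bystander.
- grease_jar: grey jar, 64 mm in diameter, 60 mm high. Bystander.

How it is judged:
By the outcome, as a careful person would: the job done as asked, in the order asked, and still so for the second after the job is handed in, with the robot touching nothing.
It also fails if it takes over 64 s, if anything falls off the work surface, if the arm or the gripper's body presses on something with over 40 N, if the wrist force passes 120 N, or if a joint passes its speed limit or range.

ROBOT

A 6-joint arm with a two-finger parallel gripper is mounted at the origin on the work surface. World frame = base frame: x ahead of the robot, y to its left, z up, the work surface at z = 0. Lengths are in m, angles in rad, forces in N, time in s.
With the tool pointing down it reaches from about 0.375 to 0.9 m from the base axis. Payload 3.1 kg.
Tool frame: the origin (TCP) lies midway between the tips of the shut fingers; the grasp point (between the pads) lies 19 mm behind it (env.grip_point_offset is the distance from the TCP to the grasp point, in m); z points along the fingers, y is the line along which they close (so a half turn about z gives the same grasp; the last joint's range is limited). The gripper opens to 85 mm and grips with 20 to 120 N. Pads are 22 mm wide; open, the fingers measure 114 mm over their backs; the gripper's body (76 mm by 85 mm) begins 54 mm behind the grasp point. The pads swing forward as they close: fully open they stand 13 mm farther back than shut.
Start: joints at [-1.355, 0.527, 1.433, -0, 1.181, -0.178], TCP at [0.24, -0.577, 0.231] pointing down, gripper open.
Joint ranges: [-3.08, 3.08], [-0.75, 2.2], [0.22, 2.44], [-1.43, 4.57], [0, 2.65], [-2.85, 2.85]. Speed limits (rad/s): [2.79, 2.79, 3.14, 3.14, 3.14, 3.14].

INTERFACE

Orientations are given as a rotation vector (axis times angle).
In Python, from cell import env gives the robot as it stands.
- The arm moves only by the tool send_rows, never from a script. Its argument "increments" is a list of rows, each a list of 2 entries, a list of its own where there are three numbers: the shift along the tool's x, y, z in cm, then the turn about the tool's z in degrees. A call has 1 to 20 rows; each row is the pose to reach, as a shift and turn from the pose commanded when the call began, along the tool's axes at that moment; what a row does not reach only later rows make up. A row lasts 1/8 s, in which the tool goes at most 62.5 mm and 10.7 degrees, less where a joint would pass 70% of its speed; a pose out of reach is approached as far as the arm can. A call with a gripper value outside its range is refused whole. "hand" is the closure, from 0 (fully open) to 1 (shut), set as the call begins (left out, the last holds). The fingers move at their own pace and stop on an object; "newtons" is the grip in N (left out, the last holds). Time passes only in rows, so rows that repeat a pose let the fingers close. It gives the time, the measured TCP pose, the force, the opening and the grip force at its end, in the units of the state.
- env.read_state(): the state, without advancing time (a new reading comes with each control period).
- env.camera(name): name is "scene" or "top" or "wrist"; returns a dict with "image" (480x640x3 uint8, blue, green, red), "fx", "fy", "cx", "cy" (pixels), "R" (3x3) and "t" (3): a world point X has camera coordinates R X + t. Camera axes: x right, y down, z forward; pixel columns grow to the right and rows downward; lengths in m; the calibration is good to about 2 mm. A picture is of the moment at which its call begins. There is no depth.
- env.finish_job(): hands the job in; it is judged then, once.
Trained networks look in a picture, given as the dict that the camera call returned (one of the last four; its "shot" number tells which), for a name from the list of things; names that differ only in an ending like _2 or _b are one class to them, and where a whole thing is asked for, a point or a joint stands for the part that bears it (a point fixed in the world has none). Each returns a list of dicts, best first, with "conf" (0 to 1); they miss things now and then, are a little off and sometimes report something else, mostly with a low value. They report only what shows in the picture. A call takes as long as a camera call.
- env.look_for(picture, label): "point" ([x, y, z] in m, in the coordinates of the camera as it stood for that picture, good to about 4 mm: the middle of the surface that is visible of it).
- env.mark_of(picture, label): "point" ([x, y, z] in m, in the coordinates of the camera as it stood for that picture, good to about 4 mm: a listed point, or the origin of a listed thing).
The state is a dict: "t": time; "joints": joint angles; "qd": joint speeds; "effort": joint torques, N m; "eef_pos": TCP position; "eef_rot": TCP orientation; "ft_force": force on the tool from outside, world axes, zero at the start; "torque": the same for the moment, N m; "width": finger opening in m; "finger_force": force on a finger pad.
Only numpy, scipy, OpenCV 4.12 (cv2) and the standard library are available. Lean on these libraries where they do the work, as an engineer would, in place of code of your own. Each camera call takes 0.05 s, during which the arm holds its last target. There are 200 camera calls.

## Working session

There is one attempt and no reset: what is moved stays moved. The work goes in short steps, Python scripts to look and compute and a tool call to move; the robot and the scene stay as the last step left them, time stands still between calls to the robot, and variables do not carry over. Pictures are saved under pics/ and viewed, at most 10 in all, crops included, and the job is handed in when it is done.

Besides the shell and the picture viewer there is one more tool, called by a JSON object that holds its "op" and its "data". send_rows: Moves the arm, as the interface text tells. Its arguments: {"type":"object","properties":{"increments":{"type":"array"},"hand":{"type":"number"},"newtons":{"type":"number"}},"required":["increments"]}

```bash
mkdir -p pics; cat > h.py <<'E'
from cell import env
import numpy as np, cv2
from scipy.spatial.transform import Rotation as Ro
def world(p,c): return np.array(c["R"]).T@(np.array(p)-np.array(c["t"]))
E
python3 - <<'E'
from h import *
s=env.read_state();print({k:np.round(v,3) for k,v in s.items()}, env.grip_point_offset)
for n in("scene","top"):
    c=env.camera(n);cv2.imwrite(f"pics/{n}.png",c["image"])
    for l in("post_grip","carriage","slide_bed","bumper_wheel","bumper_plain","gib","oil_bottle"):
        for d in env.mark_of(c,l)[:1]: print(n,l,round(d["conf"],2),np.round(world(d["point"],c),3))
E
```

```text
{'t': np.float64(0.0), 'joints': array([-1.356,  0.528,  1.434,  0.   ,  1.181, -0.178]), 'qd': array([-0.001,  0.002,  0.   ,  0.   ,  0.002, -0.001]), 'effort': array([-1.0000e-03, -4.4235e+01, -1.7803e+01, -0.0000e+00,  8.0000e-03,
        0.0000e+00]), 'eef_pos': array([ 0.24 , -0.576,  0.23 ]), 'eef_rot': array([-3.079, -0.614,  0.   ]), 'ft_force': array([-0.142, -0.636,  0.527]), 'torque': array([ 0.005, -0.001,  0.006]), 'finger_force': np.float64(0.0), 'width': np.float64(0.085)} 0.0187
scene post_grip 0.65 [0.532 0.009 0.098]
scene carriage 0.87 [0.534 0.006 0.038]
scene slide_bed 0.76 [0.537 0.019 0.004]
scene bumper_plain 0.66 [0.379 0.013 0.002]
scene gib 0.73 [0.537 0.016 0.031]
scene oil_bottle 0.77 [ 0.613 -0.134 -0.001]
top post_grip 0.93 [0.532 0.004 0.095]
top carriage 0.86 [0.527 0.01  0.038]
top slide_bed 0.71 [0.538 0.014 0.003]
top oil_bottle 0.84 [ 0.617 -0.134  0.005]
```

View pics/top.png

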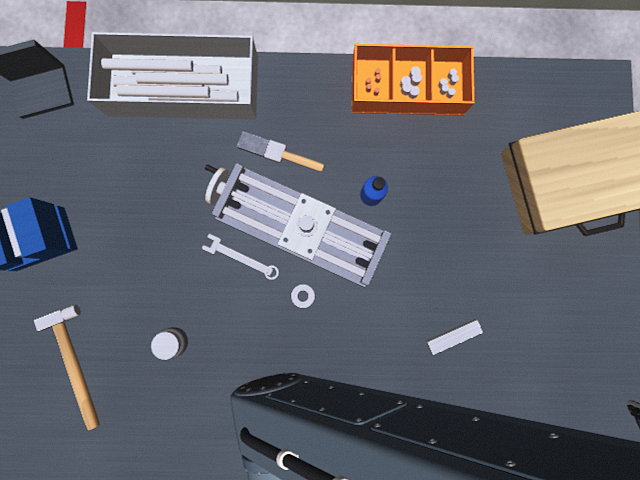

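View pics/scene.png

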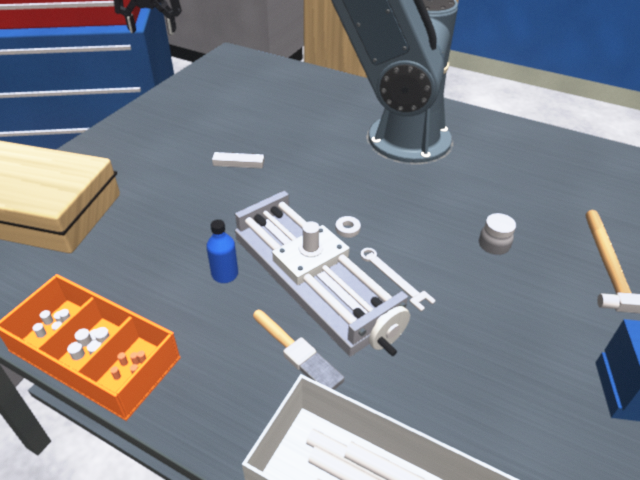

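The top view shows the wheel end plate at about (225,190), the plain end plate at (378,260) and the post at (307,223). The bottle is at (374,190). The scene view agrees with this. Next I need the bed axis measured precisely.

```bash
python3 - <<'E'
import cv2
i=cv2.imread("pics/top.png")[150:300,195:405]
cv2.imwrite("pics/crop.png",cv2.resize(i,None,fx=3.8,fy=3.8,interpolation=cv2.INTER_CUBIC))
E
```

```text
(no output)
```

View pics/crop.png

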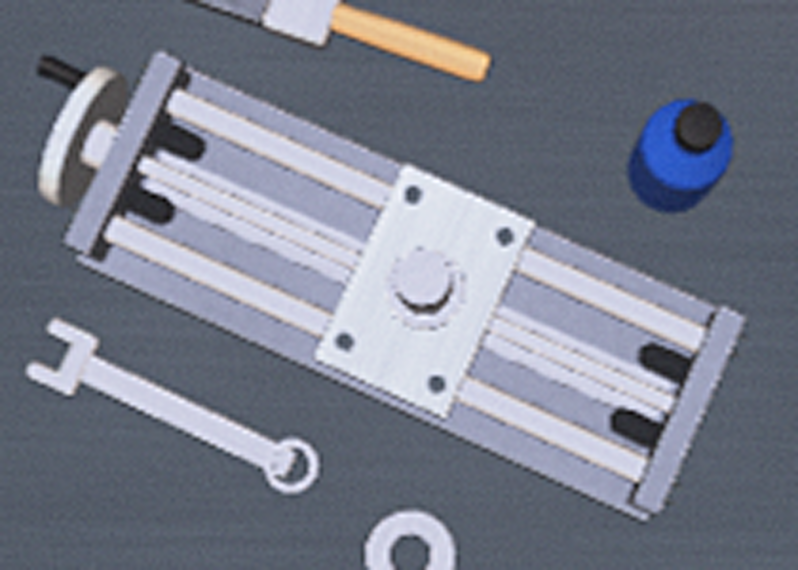

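The crop gives the end plate outer top corners at (162,53), (67,240), (745,318) and (659,513). The carriage plate corners are at (404,165), (535,222), (446,416) and (317,358), and the post top is at (421,277).

```bash
python3 - <<'E'
from h import *
c=env.camera("top")
R=np.array(c["R"]);t=np.array(c["t"])
def up(p,z):
    u,v=p[0]/3.8+195,p[1]/3.8+150
    d=R.T@np.array([(u-c["cx"])/c["fx"],(v-c["cy"])/c["fy"],1]);o=-R.T@t
    return o+d*(z-o[2])/d[2]
W=[up(p,.07) for p in((162,53),(67,240))];P=[up(p,.07) for p in((745,318),(659,513))]
C=[up(p,.066) for p in((404,165),(535,222),(446,416),(317,358))]
w,p=np.mean(W,0),np.mean(P,0);d=w-p
print("len",np.linalg.norm(d),"wid",np.linalg.norm(W[0]-W[1]),np.linalg.norm(P[0]-P[1]))
u=d/np.linalg.norm(d);b=(w+p)/2;print("bed",b,"yaw",np.degrees(np.arctan2(-u[0],u[1])))
for e in(W[0]-P[0],W[1]-P[1],C[0]-C[1],C[3]-C[2]):print(np.degrees(np.arctan2(-e[0],e[1])),np.linalg.norm(e))
for e in(W[0]-W[1],P[0]-P[1],C[0]-C[3],C[1]-C[2]):print(np.degrees(np.arctan2(e[1],e[0])),np.linalg.norm(e))
post=up((421,277),.121);cc=np.mean(C,0);print("post",post,"car",cc,"y on bed",(cc-b)@u,(post-b)@u)
s=env.read_state();T=Ro.from_rotvec(s["eef_rot"]).as_matrix();print(np.round(T,3))
g=np.append(((cc+post)/2)[:2],.081);print("to post cm (tool)",100*T.T@(g-s["eef_pos"]))
E
```

```text
len 0.35630063816696433 wid 0.11657425483266981 0.11722333167712982
bed [0.53617636 0.01607765 0.07      ] yaw -23.68297519451886
-23.62961919153272 0.3552077583172058
-23.73600483534748 0.3573938251122317
-22.690780796780103 0.07952459075598753
-23.188199764379377 0.07780999305435544
-24.54742529248421 0.11657425483266981
-23.474111429274934 0.11722333167712982
-22.745549636670408 0.11769824534568164
-23.576493268645056 0.1183878434134619
post [0.53136072 0.00700085 0.121     ] car [0.53133247 0.00572366 0.066     ] y on bed -0.011427669281683076 -0.010246696730343702
[[ 0.923  0.384 -0.   ]
 [ 0.384 -0.923 -0.   ]
 [-0.     0.    -1.   ]]
to post cm (tool) [ 49.30900329 -42.69818212  15.03012263]
```

{"op": "send_rows", "data": {"increments": [[[1.5, -1.3, 0], 1.5], [[4.5, -3.9, 0.5], 4.5], [[8.5, -7.4, 1], 8], [[13, -11.2, 1.5], 12], [[17.5, -15.1, 2], 16], [[22, -19, 2.5], 20], [[26.5, -22.9, 3], 24], [[31, -26.8, 3.5], 28], [[35.5, -30.7, 4], 33], [[40, -34.6, 4.5], 38], [[44, -38.1, 5], 42], [[47, -40.7, 5], 45], [[48.8, -42.3, 5], 46.2], [[49.3, -42.7, 5], 46.2], [[49.3, -42.7, 5], 46.2], [[49.3, -42.7, 5], 46.2]], "hand": 0}}

```text
t: 2.85
eef_pos: [0.5309, 0.0054, 0.1813]
eef_rot: [3.074, -0.645, -0.001]
ft_force: [-0.2, 0.8, 0.4]
width: 0.0858
finger_force: 0.0
```

```bash
cat > m.py <<'E'
from h import *
s=env.read_state();T=Ro.from_rotvec(s["eef_rot"]).as_matrix()
print(s["t"],s["eef_pos"].round(4),T.round(3).tolist())
for n in("wrist","top"):
    c=env.camera(n);cv2.imwrite(f"pics/{n}{s['t']:.1f}.png",c["image"])
    for l in("post_grip","carriage"):
        for d in env.mark_of(c,l)[:1]:
            w=world(d["point"],c);print(n,l,round(d["conf"],2),w.round(4),"tool cm",(100*T.T@(w-s["eef_pos"])).round(2))
E
python3 m.py
```

```text
2.85 [0.5309 0.0054 0.1813] [[0.916, -0.402, -0.0], [-0.402, -0.916, -0.0], [-0.0, 0.0, -1.0]]
wrist post_grip 0.6 [0.5325 0.0051 0.0965] tool cm [ 0.17 -0.04  8.48]
wrist carriage 0.64 [0.5291 0.0034 0.0394] tool cm [-0.08  0.25 14.19]
top post_grip 0.8 [0.5321 0.0063 0.0998] tool cm [ 0.08 -0.14  8.15]
top carriage 0.58 [0.5304 0.0117 0.0368] tool cm [-0.29 -0.56 14.45]
```

{"op": "send_rows", "data": {"increments": [[[0, 0, 1], 0], [[0, 0, 3], 0], [[0, 0, 5], 0], [[0, 0, 7], 0], [[0, 0, 8.8], 0], [[0, 0, 9.6], 0], [[0, 0, 9.8], 0], [[0, 0, 9.8], 0]]}}

```text
t: 4.15
eef_pos: [0.5315, 0.0063, 0.0836]
eef_rot: [3.075, -0.643, 0.001]
ft_force: [0.0, -0.3, -0.4]
width: 0.0851
finger_force: 0.0
```

{"op": "send_rows", "data": {"increments": [[[0, 0, 0], 0], [[0, 0, 0], 0], [[0, 0, 0], 0], [[0, 0, 0], 0], [[0, 0, 0], 0], [[0, 0, 0], 0], [[0, 0, 0], 0], [[0, 0, 0], 0]], "hand": 1, "newtons": 40}}

```text
t: 5.15
eef_pos: [0.5315, 0.0064, 0.0838]
eef_rot: [-3.075, 0.644, -0.001]
ft_force: [-0.9, 0.7, 6.0]
width: 0.0293
finger_force: 39.3
```

```bash
python3 - <<'E'
from h import *
s=env.read_state();T=Ro.from_rotvec(s["eef_rot"]).as_matrix()
print({k:np.round(v,3) for k,v in s.items()});print(T.round(4), T.T@s["ft_force"])
c=env.camera("wrist");cv2.imwrite("pics/grip.png",c["image"])
E
```

```text
{'t': np.float64(5.15), 'joints': array([-0.198,  0.629,  1.79 ,  0.   ,  0.722,  1.785]), 'qd': array([ 0.   , -0.   ,  0.002,  0.002, -0.001,  0.001]), 'effort': array([-3.3800e-01, -3.7823e+01, -9.3280e+00, -1.4400e-01, -2.3900e-01,
       -1.9000e-02]), 'eef_pos': array([0.531, 0.006, 0.084]), 'eef_rot': array([-3.075e+00,  6.440e-01, -1.000e-03]), 'ft_force': array([-0.865,  0.74 ,  6.011]), 'torque': array([0.133, 0.139, 0.019]), 'finger_force': np.float64(39.307), 'width': np.float64(0.029)}
[[ 9.161e-01 -4.011e-01  6.000e-04]
 [-4.011e-01 -9.161e-01  0.000e+00]
 [ 6.000e-04 -3.000e-04 -1.000e+00]] [-1.08594347 -0.33208523 -6.01169268]
```

View pics/grip.png

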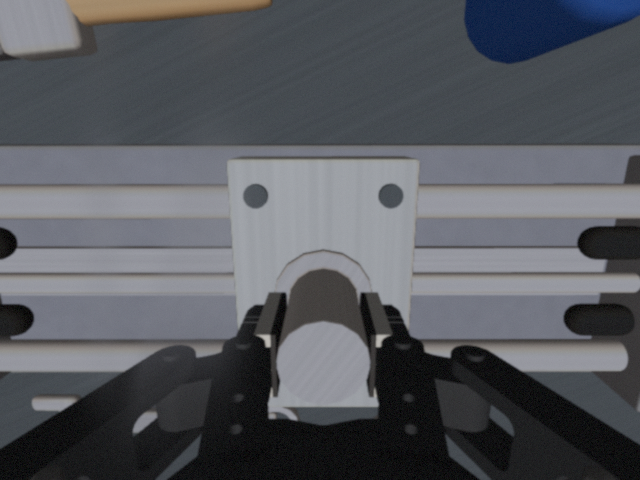

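The post (around (323,350) in the wrist view) is held between the pads, and the rails run square to the image. I'll start the run to the handwheel end in 5 mm samples.

{"op": "send_rows", "data": {"increments": [[[0, -0.25, 0], 0], [[0, -0.5, 0], 0]]}}

```text
t: 5.45
eef_pos: [0.5332, 0.0105, 0.0838]
eef_rot: [3.074, -0.643, 0.0]
ft_force: [-2.0, -2.0, 5.6]
width: 0.0295
finger_force: 39.5
```

{"op": "send_rows", "data": {"increments": [[[0, -0.25, 0], 0], [[0, -0.5, 0], 0]]}}

```text
t: 5.7
eef_pos: [0.5353, 0.0151, 0.0838]
eef_rot: [3.074, -0.643, 0.0]
ft_force: [-1.7, -1.7, 5.5]
width: 0.0291
finger_force: 39.5
```

{"op": "send_rows", "data": {"increments": [[[0, -0.25, 0], 0], [[0, -0.5, 0], 0]]}}

```text
t: 5.95
eef_pos: [0.5373, 0.0197, 0.0838]
eef_rot: [3.074, -0.643, 0.0]
ft_force: [-2.1, -1.9, 5.3]
width: 0.0293
finger_force: 39.5
```

{"op": "send_rows", "data": {"increments": [[[0, -0.25, 0], 0], [[0, -0.5, 0], 0]]}}

```text
t: 6.2
eef_pos: [0.5393, 0.0243, 0.0838]
eef_rot: [3.074, -0.643, 0.0]
ft_force: [-1.3, -1.2, 5.7]
width: 0.0291
finger_force: 39.5
```

{"op": "send_rows", "data": {"increments": [[[0, -0.25, 0], 0], [[0, -0.5, 0], 0]]}}

```text
t: 6.45
eef_pos: [0.5413, 0.0289, 0.0838]
eef_rot: [3.074, -0.643, 0.0]
ft_force: [-2.1, -0.7, 5.7]
width: 0.0291
finger_force: 39.5
```

{"op": "send_rows", "data": {"increments": [[[0, -0.25, 0], 0], [[0, -0.5, 0], 0]]}}

```text
t: 6.7
eef_pos: [0.5433, 0.0334, 0.0838]
eef_rot: [3.074, -0.643, 0.0]
ft_force: [-1.7, -0.4, 4.9]
width: 0.0292
finger_force: 39.5
```

{"op": "send_rows", "data": {"increments": [[[0, -0.25, 0], 0], [[0, -0.5, 0], 0]]}}

```text
t: 6.95
eef_pos: [0.5453, 0.038, 0.0838]
eef_rot: [3.074, -0.643, 0.0]
ft_force: [-1.8, -2.1, 6.2]
width: 0.0292
finger_force: 39.5
```

{"op": "send_rows", "data": {"increments": [[[0, -0.25, 0], 0], [[0, -0.5, 0], 0]]}}

```text
t: 7.2
eef_pos: [0.5473, 0.0426, 0.0838]
eef_rot: [3.074, -0.643, 0.0]
ft_force: [-1.7, -2.6, 6.3]
width: 0.0292
finger_force: 39.5
```

{"op": "send_rows", "data": {"increments": [[[0, -0.25, 0], 0], [[0, -0.5, 0], 0]]}}

```text
t: 7.45
eef_pos: [0.5487, 0.0459, 0.0838]
eef_rot: [3.072, -0.641, -0.001]
ft_force: [-4.3, -6.6, 7.3]
width: 0.0289
finger_force: 39.8
```

{"op": "send_rows", "data": {"increments": [[[0, -0.25, 0], 0], [[0, -0.5, 0], 0]]}}

```text
t: 7.7
eef_pos: [0.5505, 0.0501, 0.0838]
eef_rot: [3.072, -0.641, -0.002]
ft_force: [-3.6, -7.2, 8.2]
width: 0.0291
finger_force: 39.9
```

{"op": "send_rows", "data": {"increments": [[[0, -0.25, 0], 0], [[0, -0.5, 0], 0]]}}

```text
t: 7.95
eef_pos: [0.5527, 0.055, 0.0838]
eef_rot: [3.073, -0.642, -0.001]
ft_force: [-3.1, -5.7, 6.7]
width: 0.0291
finger_force: 39.7
```

{"op": "send_rows", "data": {"increments": [[[0, -0.25, 0], 0], [[0, -0.5, 0], 0]]}}

```text
t: 8.2
eef_pos: [0.555, 0.0603, 0.0838]
eef_rot: [3.074, -0.643, -0.001]
ft_force: [-2.3, -3.4, 6.2]
width: 0.029
finger_force: 39.6
```

{"op": "send_rows", "data": {"increments": [[[0, -0.25, 0], 0], [[0, -0.5, 0], 0]]}}

```text
t: 8.45
eef_pos: [0.5572, 0.0654, 0.0838]
eef_rot: [3.074, -0.643, 0.0]
ft_force: [-1.6, -1.6, 5.3]
width: 0.0293
finger_force: 39.5
```

{"op": "send_rows", "data": {"increments": [[[0, -0.25, 0], 0], [[0, -0.5, 0], 0]]}}

```text
t: 8.7
eef_pos: [0.5592, 0.07, 0.0838]
eef_rot: [3.074, -0.643, 0.0]
ft_force: [-1.1, -1.6, 5.5]
width: 0.0291
finger_force: 39.5
```

{"op": "send_rows", "data": {"increments": [[[0, -0.3, 0], 0], [[0, -0.7, 0], 0], [[0, -1.1, 0], 0], [[0, -1.5, 0], 0], [[0, -1.9, 0], 0], [[0, -2.3, 0], 0], [[0, -2.6, 0], 0], [[0, -2.8, 0], 0], [[0, -3.0, 0], 0]]}}

```text
t: 9.82
eef_pos: [0.5712, 0.0976, 0.0838]
eef_rot: [3.074, -0.643, -0.0]
ft_force: [-1.2, -0.8, 6.1]
width: 0.029
finger_force: 39.5
```

{"op": "send_rows", "data": {"increments": [[[0, -0.1, 0], 0], [[0, -0.2, 0], 0]]}}

```text
t: 10.07
eef_pos: [0.572, 0.0994, 0.0838]
eef_rot: [3.074, -0.643, -0.0]
ft_force: [-1.6, -1.1, 5.9]
width: 0.0289
finger_force: 39.5
```

{"op": "send_rows", "data": {"increments": [[[0, -0.1, 0], 0], [[0, -0.2, 0], 0]]}}

```text
t: 10.32
eef_pos: [0.5728, 0.1012, 0.0838]
eef_rot: [3.074, -0.643, -0.0]
ft_force: [-1.5, -1.3, 5.7]
width: 0.0292
finger_force: 39.5
```

{"op": "send_rows", "data": {"increments": [[[0, -0.1, 0], 0]]}}

```text
t: 10.45
eef_pos: [0.5732, 0.1021, 0.0838]
eef_rot: [3.074, -0.643, -0.0]
ft_force: [-1.7, -1.2, 5.3]
width: 0.0289
finger_force: 39.5
```

{"op": "send_rows", "data": {"increments": [[[0, -0.1, 0], 0]]}}

```text
t: 10.58
eef_pos: [0.5736, 0.103, 0.0838]
eef_rot: [3.074, -0.643, -0.0]
ft_force: [-1.5, -2.1, 5.2]
width: 0.0296
finger_force: 39.5
```

{"op": "send_rows", "data": {"increments": [[[0, -0.1, 0], 0]]}}

```text
t: 10.7
eef_pos: [0.5741, 0.1039, 0.0838]
eef_rot: [3.074, -0.643, 0.0]
ft_force: [-1.9, -1.6, 5.1]
width: 0.0291
finger_force: 39.5
```

{"op": "send_rows", "data": {"increments": [[[0, -0.1, 0], 0]]}}

```text
t: 10.82
eef_pos: [0.5744, 0.1048, 0.0838]
eef_rot: [3.074, -0.643, -0.0]
ft_force: [-2.0, -1.6, 5.3]
width: 0.029
finger_force: 39.5
```

{"op": "send_rows", "data": {"increments": [[[0, -0.05, 0], 0]]}}

```text
t: 10.95
eef_pos: [0.5746, 0.1053, 0.0838]
eef_rot: [3.074, -0.643, -0.0]
ft_force: [-2.4, -3.4, 6.3]
width: 0.0293
finger_force: 39.5
```

Contact is beginning, so I'll press a little further.

{"op": "send_rows", "data": {"increments": [[[0, -0.1, 0], 0]]}}

```text
t: 11.08
eef_pos: [0.5747, 0.1054, 0.0838]
eef_rot: [3.073, -0.642, -0.001]
ft_force: [-2.6, -5.7, 7.1]
width: 0.0287
finger_force: 39.8
```

{"op": "send_rows", "data": {"increments": [[[0, -0.08, 0], 0], [[0, -0.08, 0], 0], [[0, -0.08, 0], 0]]}}

```text
t: 11.45
eef_pos: [0.5746, 0.1055, 0.0838]
eef_rot: [3.072, -0.642, -0.002]
ft_force: [-3.4, -6.0, 8.3]
width: 0.029
finger_force: 39.8
```

{"op": "send_rows", "data": {"increments": [[[0, -0.1, 0], 0], [[0, -0.15, 0], 0], [[0, -0.15, 0], 0]]}}

```text
t: 11.82
eef_pos: [0.5747, 0.1056, 0.0838]
eef_rot: [3.07, -0.641, -0.004]
ft_force: [-4.7, -12.2, 7.0]
width: 0.0292
finger_force: 40.2
```

```bash
python3 - <<'E'
from h import *
c=env.camera("wrist");cv2.imwrite("pics/w1.png",c["image"])
E
```

```text
(no output)
```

View pics/w1.png

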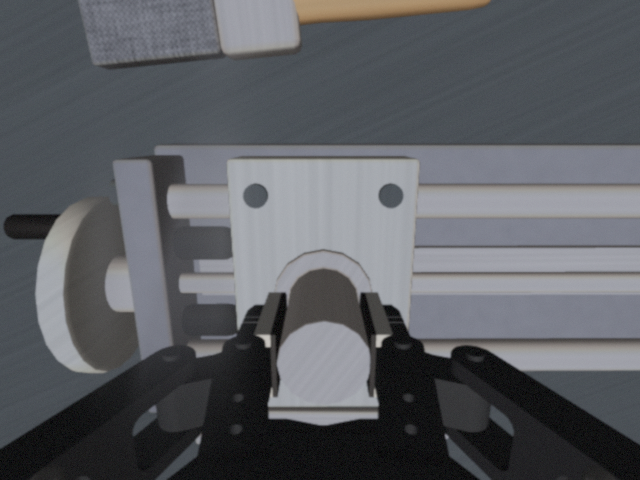

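The carriage at (323,250) rests against both bumper tips with about 13 N. Now I'll reverse, sampling finely through the tight place.

{"op": "send_rows", "data": {"increments": [[[0, 0.2, 0], 0], [[0, 0.5, 0], 0], [[0, 0.9, 0], 0], [[0, 1.3, 0], 0], [[0, 1.7, 0], 0], [[0, 2.1, 0], 0], [[0, 2.5, 0], 0], [[0, 2.9, 0], 0], [[0, 3.3, 0], 0], [[0, 3.6, 0], 0], [[0, 3.8, 0], 0], [[0, 4.0, 0], 0]]}}

```text
t: 13.38
eef_pos: [0.5604, 0.0727, 0.0838]
eef_rot: [-3.074, 0.643, -0.001]
ft_force: [-0.9, 2.8, 5.7]
width: 0.029
finger_force: 39.6
```

{"op": "send_rows", "data": {"increments": [[[0, 0.15, 0], 0], [[0, 0.3, 0], 0]]}}

```text
t: 13.62
eef_pos: [0.5592, 0.0699, 0.0838]
eef_rot: [-3.074, 0.643, -0.001]
ft_force: [-0.4, 1.4, 5.2]
width: 0.0288
finger_force: 39.6
```

{"op": "send_rows", "data": {"increments": [[[0, 0.15, 0], 0], [[0, 0.3, 0], 0]]}}

```text
t: 13.88
eef_pos: [0.558, 0.0672, 0.0838]
eef_rot: [-3.074, 0.644, -0.001]
ft_force: [-0.6, 2.2, 5.5]
width: 0.0291
finger_force: 39.6
```

{"op": "send_rows", "data": {"increments": [[[0, 0.15, 0], 0], [[0, 0.3, 0], 0]]}}

```text
t: 14.12
eef_pos: [0.5568, 0.0644, 0.0838]
eef_rot: [-3.074, 0.644, -0.001]
ft_force: [-0.4, 2.6, 6.0]
width: 0.0291
finger_force: 39.6
```

{"op": "send_rows", "data": {"increments": [[[0, 0.15, 0], 0], [[0, 0.3, 0], 0]]}}

```text
t: 14.38
eef_pos: [0.5556, 0.0617, 0.0838]
eef_rot: [-3.074, 0.643, -0.001]
ft_force: [-0.7, 3.9, 4.8]
width: 0.029
finger_force: 39.6
```

{"op": "send_rows", "data": {"increments": [[[0, 0.15, 0], 0], [[0, 0.3, 0], 0]]}}

```text
t: 14.62
eef_pos: [0.5549, 0.06, 0.0838]
eef_rot: [-3.072, 0.644, -0.003]
ft_force: [0.9, 7.9, 4.1]
width: 0.0294
finger_force: 39.7
```

{"op": "send_rows", "data": {"increments": [[[0, 0.15, 0], 0], [[0, 0.3, 0], 0]]}}

```text
t: 14.88
eef_pos: [0.5539, 0.0577, 0.0838]
eef_rot: [-3.072, 0.644, -0.003]
ft_force: [1.8, 9.5, 3.8]
width: 0.0291
finger_force: 39.7
```

{"op": "send_rows", "data": {"increments": [[[0, 0.15, 0], 0], [[0, 0.3, 0], 0]]}}

```text
t: 15.12
eef_pos: [0.5528, 0.0551, 0.0838]
eef_rot: [-3.071, 0.644, -0.004]
ft_force: [0.9, 8.5, 5.2]
width: 0.0291
finger_force: 39.7
```

{"op": "send_rows", "data": {"increments": [[[0, 0.15, 0], 0], [[0, 0.3, 0], 0]]}}

```text
t: 15.38
eef_pos: [0.5515, 0.0522, 0.0838]
eef_rot: [-3.072, 0.644, -0.003]
ft_force: [0.5, 7.6, 4.6]
width: 0.0289
finger_force: 39.7
```

{"op": "send_rows", "data": {"increments": [[[0, 0.15, 0], 0], [[0, 0.3, 0], 0]]}}

```text
t: 15.62
eef_pos: [0.5501, 0.0491, 0.0838]
eef_rot: [-3.072, 0.644, -0.003]
ft_force: [1.5, 7.0, 5.0]
width: 0.0291
finger_force: 39.7
```

{"op": "send_rows", "data": {"increments": [[[0, 0.15, 0], 0], [[0, 0.3, 0], 0]]}}

```text
t: 15.88
eef_pos: [0.5487, 0.0459, 0.0838]
eef_rot: [-3.073, 0.643, -0.002]
ft_force: [-0.1, 5.0, 5.5]
width: 0.0291
finger_force: 39.7
```

{"op": "send_rows", "data": {"increments": [[[0, 0.15, 0], 0], [[0, 0.3, 0], 0]]}}

```text
t: 16.12
eef_pos: [0.5473, 0.0427, 0.0838]
eef_rot: [-3.074, 0.643, -0.002]
ft_force: [-0.1, 2.9, 5.8]
width: 0.029
finger_force: 39.7
```

{"op": "send_rows", "data": {"increments": [[[0, 0.15, 0], 0], [[0, 0.3, 0], 0]]}}

```text
t: 16.38
eef_pos: [0.546, 0.0397, 0.0838]
eef_rot: [-3.074, 0.643, -0.002]
ft_force: [0.1, 2.6, 6.5]
width: 0.0294
finger_force: 39.7
```

{"op": "send_rows", "data": {"increments": [[[0, 0.15, 0], 0], [[0, 0.3, 0], 0]]}}

```text
t: 16.62
eef_pos: [0.5448, 0.0369, 0.0838]
eef_rot: [-3.074, 0.643, -0.001]
ft_force: [-1.1, 2.5, 5.6]
width: 0.0292
finger_force: 39.7
```

{"op": "send_rows", "data": {"increments": [[[0, 0.3, 0], 0], [[0, 0.8, 0], 0], [[0, 1.4, 0], 0], [[0, 2.0, 0], 0], [[0, 2.6, 0], 0], [[0, 3.2, 0], 0], [[0, 3.8, 0], 0], [[0, 4.4, 0], 0], [[0, 5.0, 0], 0], [[0, 5.6, 0], 0], [[0, 6.2, 0], 0], [[0, 6.8, 0], 0], [[0, 7.4, 0], 0], [[0, 8.0, 0], 0], [[0, 8.6, 0], 0], [[0, 9.2, 0], 0], [[0, 9.8, 0], 0], [[0, 10.3, 0], 0], [[0, 10.6, 0], 0], [[0, 10.8, 0], 0]]}}

```text
t: 19.12
eef_pos: [0.5014, -0.0624, 0.0838]
eef_rot: [-3.075, 0.644, -0.001]
ft_force: [-0.9, 1.5, 6.1]
width: 0.0292
finger_force: 39.7
```

{"op": "send_rows", "data": {"increments": [[[0, 0.1, 0], 0], [[0, 0.2, 0], 0]]}}

```text
t: 19.38
eef_pos: [0.5007, -0.0641, 0.0838]
eef_rot: [-3.075, 0.644, -0.001]
ft_force: [0.2, 1.7, 7.4]
width: 0.0291
finger_force: 39.7
```

{"op": "send_rows", "data": {"increments": [[[0, 0.1, 0], 0], [[0, 0.2, 0], 0]]}}

```text
t: 19.62
eef_pos: [0.4999, -0.0659, 0.0838]
eef_rot: [-3.075, 0.644, -0.002]
ft_force: [0.0, 2.9, 6.5]
width: 0.0293
finger_force: 39.7
```

{"op": "send_rows", "data": {"increments": [[[0, 0.1, 0], 0], [[0, 0.2, 0], 0]]}}

```text
t: 19.88
eef_pos: [0.4991, -0.0678, 0.0838]
eef_rot: [-3.075, 0.644, -0.002]
ft_force: [-0.1, 2.1, 5.7]
width: 0.0292
finger_force: 39.7
```

{"op": "send_rows", "data": {"increments": [[[0, 0.1, 0], 0]]}}

```text
t: 20.0
eef_pos: [0.4987, -0.0687, 0.0838]
eef_rot: [-3.075, 0.644, -0.002]
ft_force: [0.4, 1.9, 7.4]
width: 0.0293
finger_force: 39.7
```

{"op": "send_rows", "data": {"increments": [[[0, 0.1, 0], 0]]}}

```text
t: 20.12
eef_pos: [0.4984, -0.0692, 0.0838]
eef_rot: [-3.074, 0.644, -0.002]
ft_force: [1.0, 6.2, 5.7]
width: 0.0293
finger_force: 39.8
```

{"op": "send_rows", "data": {"increments": [[[0, 0.1, 0], 0]]}}

```text
t: 20.25
eef_pos: [0.4984, -0.0694, 0.0838]
eef_rot: [-3.072, 0.645, -0.003]
ft_force: [4.1, 10.1, 6.5]
width: 0.0289
finger_force: 39.9
```

{"op": "send_rows", "data": {"increments": [[[0, 0.1, 0], 0]]}}

```text
t: 20.38
eef_pos: [0.4983, -0.0695, 0.0838]
eef_rot: [-3.071, 0.646, -0.004]
ft_force: [4.7, 14.1, 5.2]
width: 0.0291
finger_force: 40.1
```

Contacts came 189.8 mm apart against 190 expected, so the frame checks out. The tight middle is near world y = 0.0527, about +38 mm on the bed. I'll bring the carriage back and re-sample on entry.

{"op": "send_rows", "data": {"increments": [[[0, -0.2, 0], 0], [[0, -0.5, 0], 0], [[0, -1.0, 0], 0], [[0, -1.7, 0], 0], [[0, -2.4, 0], 0], [[0, -3.1, 0], 0], [[0, -3.8, 0], 0], [[0, -4.5, 0], 0], [[0, -5.2, 0], 0], [[0, -5.9, 0], 0], [[0, -6.6, 0], 0], [[0, -7.3, 0], 0], [[0, -8.0, 0], 0], [[0, -8.7, 0], 0], [[0, -9.4, 0], 0], [[0, -10.1, 0], 0], [[0, -10.8, 0], 0], [[0, -11.4, 0], 0], [[0, -11.8, 0], 0], [[0, -12.0, 0], 0]]}}

```text
t: 22.88
eef_pos: [0.5452, 0.038, 0.0838]
eef_rot: [3.074, -0.642, 0.0]
ft_force: [-1.8, -1.1, 7.4]
width: 0.0291
finger_force: 39.9
```

{"op": "send_rows", "data": {"increments": [[[0, -0.1, 0], 0], [[0, -0.2, 0], 0]]}}

```text
t: 23.12
eef_pos: [0.546, 0.0397, 0.0838]
eef_rot: [3.074, -0.643, 0.0]
ft_force: [-1.2, -0.8, 6.7]
width: 0.0294
finger_force: 39.9
```

{"op": "send_rows", "data": {"increments": [[[0, -0.1, 0], 0], [[0, -0.2, 0], 0]]}}

```text
t: 23.38
eef_pos: [0.5468, 0.0415, 0.0838]
eef_rot: [3.074, -0.643, 0.0]
ft_force: [-1.2, -1.6, 6.2]
width: 0.0288
finger_force: 39.9
```

{"op": "send_rows", "data": {"increments": [[[0, -0.1, 0], 0], [[0, -0.2, 0], 0]]}}

```text
t: 23.62
eef_pos: [0.5474, 0.043, 0.0838]
eef_rot: [3.074, -0.642, -0.0]
ft_force: [-2.6, -4.4, 7.6]
width: 0.0292
finger_force: 40.0
```

{"op": "send_rows", "data": {"increments": [[[0, -0.1, 0], 0], [[0, -0.2, 0], 0]]}}

```text
t: 23.88
eef_pos: [0.5479, 0.0441, 0.0838]
eef_rot: [3.073, -0.641, -0.001]
ft_force: [-3.7, -5.7, 7.7]
width: 0.029
finger_force: 40.2
```

{"op": "send_rows", "data": {"increments": [[[0, -0.1, 0], 0], [[0, -0.2, 0], 0]]}}

```text
t: 24.12
eef_pos: [0.5485, 0.0456, 0.0838]
eef_rot: [3.072, -0.641, -0.002]
ft_force: [-4.5, -8.0, 8.0]
width: 0.0291
finger_force: 40.2
```

{"op": "send_rows", "data": {"increments": [[[0, -0.1, 0], 0], [[0, -0.2, 0], 0]]}}

```text
t: 24.38
eef_pos: [0.5493, 0.0472, 0.0838]
eef_rot: [3.072, -0.641, -0.002]
ft_force: [-3.4, -8.2, 7.2]
width: 0.0292
finger_force: 40.3
```

{"op": "send_rows", "data": {"increments": [[[0, -0.1, 0], 0], [[0, -0.2, 0], 0], [[0, -0.3, 0], 0], [[0, -0.4, 0], 0], [[0, -0.48, 0], 0], [[0, -0.5, 0], 0], [[0, -0.5, 0], 0], [[0, -0.5, 0], 0]]}}

```text
t: 25.38
eef_pos: [0.5514, 0.0521, 0.0838]
eef_rot: [3.073, -0.641, -0.001]
ft_force: [-2.9, -5.7, 7.4]
width: 0.029
finger_force: 40.2
```

{"op": "send_rows", "data": {"increments": [[[0, -0.05, 0], 0], [[0, -0.05, 0], 0], [[0, -0.05, 0], 0]]}}

```text
t: 25.75
eef_pos: [0.5516, 0.0525, 0.0838]
eef_rot: [3.073, -0.641, -0.001]
ft_force: [-3.5, -5.6, 6.9]
width: 0.0293
finger_force: 40.2
```

{"op": "send_rows", "data": {"increments": [[[0, 0.06, 0], 0], [[0, 0.12, 0], 0], [[0, 0.12, 0], 0], [[0, 0.12, 0], 0]]}}

```text
t: 26.25
eef_pos: [0.5516, 0.0525, 0.0838]
eef_rot: [3.074, -0.643, -0.0]
ft_force: [-2.7, -2.3, 6.6]
width: 0.029
finger_force: 40.0
```

{"op": "send_rows", "data": {"increments": [[[0, 0.05, 0], 0], [[0, 0.1, 0], 0], [[0, 0.1, 0], 0]]}}

```text
t: 26.62
eef_pos: [0.5515, 0.0523, 0.0838]
eef_rot: [-3.075, 0.643, -0.001]
ft_force: [-1.3, 0.1, 6.1]
width: 0.029
finger_force: 39.9
```

{"op": "send_rows", "data": {"increments": [[[0, 0, 0], 0], [[0, 0, 0], 0], [[0, 0, 0], 0], [[0, 0, 0], 0], [[0, 0, 0], 0], [[0, 0, 0], 0], [[0, 0, 0], 0], [[0, 0, 0], 0]], "hand": 0}}

```text
t: 27.62
eef_pos: [0.5513, 0.0523, 0.0833]
eef_rot: [-3.075, 0.643, 0.0]
ft_force: [0.2, -0.2, 0.2]
width: 0.0856
finger_force: 0.0
```

```bash
python3 - <<'E'
from h import *
s=env.read_state();c=env.camera("wrist");cv2.imwrite("pics/rel.png",c["image"])
for l in("post_grip","carriage"):
    for d in env.mark_of(c,l)[:1]: print(l,d["conf"],world(d["point"],c).round(4))
E
```

```text
post_grip 0.98 [0.5543 0.0503 0.0995]
carriage 0.67 [0.5547 0.0506 0.0448]
```

View pics/rel.png

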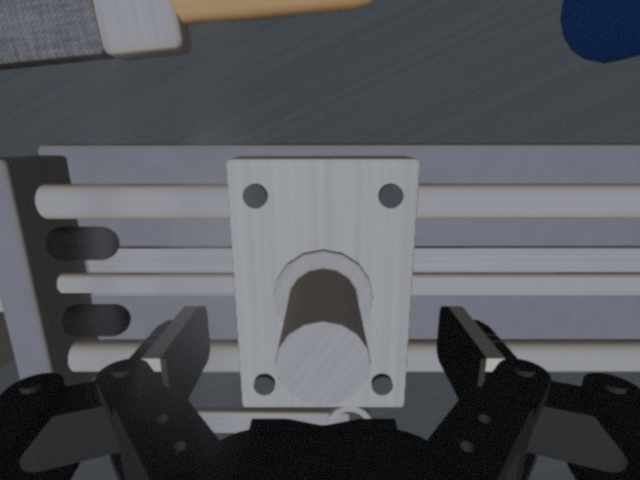

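The fingers are open and the post (323,340) is still centred between them with the plate edges at columns 227 and 418, as before, so the carriage didn't move. Retreating upward.

{"op": "send_rows", "data": {"increments": [[[0, 0, -0.5], 0], [[0, 0, -2], 0], [[0, 0, -4.5], 0], [[0, 0, -7.5], 0], [[0, 0, -10.5], 0], [[0, 0, -12.5], 0], [[0, 0, -13], 0], [[0, 0, -13], 0], [[0, 0, -13], 0]]}}

```text
t: 28.9
eef_pos: [0.5507, 0.0523, 0.2125]
eef_rot: [3.075, -0.643, -0.003]
ft_force: [-0.1, 0.4, -0.3]
width: 0.0856
finger_force: 0.0
```

```bash
python3 - <<'E'
from h import *
c=env.camera("top")
for d in env.mark_of(c,"post_grip")[:1]: print(d["conf"],world(d["point"],c).round(4))
c=env.camera("wrist")
for d in env.mark_of(c,"post_grip")[:1]: print(d["conf"],world(d["point"],c).round(4))
print(env.read_state()["qd"].round(3)); print(env.finish_job())
E
```

```text
0.72 [0.5509 0.0486 0.0954]
0.98 [0.5524 0.0516 0.0994]
[ 0.001 -0.005 -0.002  0.     0.    -0.001]
the job is handed in; nothing more can be done
None
```

The carriage was run gently to the wheel-end bumpers, then to the plain-end bumpers, and left released in the middle of the tight place at about y = +38 mm on the bed; the job is handed in, with no verdict returned.

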